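Lock the sliding bottle stop with a push-button latch pin

TASK

Lock the sliding bottle stop to its rail with the latch pin from the holder: keeping the pin's thumb button squeezed in, put the pin into the carriage hole and move it along with the carriage until it finds the hidden hole in the bar below, then push it in until its collar lies flat on the carriage. Then let go of the pin so that its latch springs out under the bar. Do it by feel and gently, never forcing the pin, and leave the other things on the table where they are.

Things in the scene. Friction and masses are not known exactly. Their poses are not given: they have to be found in the camera images.
- lock_pin: Latch pin standing in its holder, 0.13 kg. Origin: centre of the underside of its collar; z up along the shank. Steel shank 12 mm diameter, 36 mm long below the origin, its nose tapering to 7 mm over the last 4 mm. Above the origin a steel collar 29 mm across, 4 mm thick, then a black square head 24 x 24 mm up to 40 mm (thin steel disc on top to 42 mm).
- pin_grip (a point): Point on the pin's axis inside the head, 26 mm above the collar's underside, level with the thumb button. The button (7 mm wide, 10 mm tall) stands 4 mm out of the head's +y face. Gripping the head here along its y axis squeezes the button flush.
- pin_latch (a point): Point on the pin's axis 26 mm below the collar's underside, level with the latch: a small steel dog, 4 mm wide, 5 mm tall, that stands 4 mm out of the shank on the same +y side as the button and draws into the shank when the button is squeezed in. With it out the pin neither enters nor leaves the carriage hole or the bar hole.
- pin_button (a joint): Travel of the thumb button, 0 = out (latch out), 0.004 = flush with the head (latch drawn in). Spring: 4 N at first, 7 N when flush.
- pin_holder: Grey fixed holder, 74 x 60 mm foot, top at 45 mm; the pin's shank hangs with play in its 22 mm hole (latch out passes it), the collar rests on the top. Origin: centre of the underside.
- stop_rail: Fixed aluminium rail unit of the bottle stop, 316 mm long (x) and 90 mm wide (y). Origin: centre of its underside on the table, x along the rail. Its end blocks are 52 mm high (bolt heads to 57 mm).
- bar_middle (a point): Point on the rail's centre line, 10 mm towards +x from the rail's origin, at the top of the fixed steel bar (52 mm above the table) under the carriage. The bar is 10 mm thick, open space below it, with one 15 mm hole on the centre line, 1 mm chamfer. The hole is hidden and not measured: it lies within 15 mm of this point along the rail (x), either way.
- carriage_hole (a point): Centre of the 14 mm hole in the carriage, at the top face of its plate, 63 mm above the table; x along the rail, z up. The plate is 10 mm thick, about 140 mm long, 70 mm wide, with 1 mm of air between it and the bar below. An upright stop plate with a rubber face stands 36 mm above it, 74 to 85 mm from the hole on the +x side.
- stop_carriage (a joint): Slide of the carriage along the rail's +x, 0 to 0.07 m, stays where it is left, about 1.5 N of friction. At value q the carriage hole lies at x = -0.035 + q in the rail's frame. At the start it is between 0 and 0.02, so the hidden hole lies on the +x side.
- tape_roll: Bystander: roll of brown packing tape lying flat, 73 mm diameter, 48 mm high. Origin: centre of its underside.
- cap_wrench: Bystander: white ring wrench lying flat, 54 x 164 x 16 mm, long side along its y. Origin: centre of its underside.
- cap_1: Bystander: loose black screw cap, 33 mm diameter, 26 mm high. Origin: centre of its underside.
- marker_1: Bystander: felt marker lying flat, 15 x 144 x 17 mm, long side along its y. Origin: centre of its underside.

How it is judged:
By the outcome, as a careful person would: the job done as asked, in the order asked, and still so for the second after the job is handed in, with the robot touching nothing.
It also fails if it takes over 64 s, if anything falls off the work surface, if the arm or the gripper's body presses on something with over 40 N, if the wrist force passes 120 N, or if a joint passes its speed limit or range.

ROBOT

A 6-joint arm with a two-finger parallel gripper is mounted at the origin on a cart in front of the work surface, level with it; the furniture and walls round the work are solid. World frame = base frame: x ahead of the robot, y to its left, z up, the work surface at z = 0. Lengths are in m, angles in rad, forces in N, time in s.
With the tool pointing down it reaches from about 0.25 to 0.775 m from the base axis. Payload 8.9 kg.
Tool frame: the origin (TCP) lies at the very end of the fingers, on their centre line; the grasp point (between the pads) lies 19 mm behind it (env.grasp_offset is the distance from the TCP to the grasp point, in m); z points along the fingers, y is the line along which they close (so a half turn about z gives the same grasp; the last joint's range is limited). The gripper opens to 85 mm and grips with 20 to 120 N. Pads are 22 mm wide; open, the fingers measure 114 mm over their backs; the gripper's body (76 mm by 85 mm) begins 54 mm behind the grasp point. The pads swing forward as they close: fully open they stand 13 mm farther back than shut.
Start: joints at [-1.432, 0.291, -0.153, 1.127, 0, 1.431], TCP at [0.144, -0.505, 0.231] pointing down, gripper open.
Joint ranges: [-2.52, 2.52], [-0.91, 1.74], [-1.3, 1.37], [-1.96, 2.02], [-1.52, 1.47], [-3.14, 3.14]. Speed limits (rad/s): [2.22, 2.22, 2.79, 3.14, 3.14, 3.14].

INTERFACE

Orientations are given as a 3x3 rotation matrix whose columns are the frame's x, y, z axes.
In Python, from cell import env gives the robot as it stands.
- The arm moves only by the tool play_rows, never from a script. Its argument "series" is a list of rows, each a list of 4 numbers: the shift along the tool's x, y, z in m, then the turn about the tool's z in rad. In form: [[dx, dy, dz, turn], ...]. A call has 1 to 8 rows; each row shifts and turns the commanded pose from where the row before left it, along the tool's axes as they then stand; what a row does not reach is not made up. A row lasts 1/8 s, in which the tool goes at most 62.5 mm and 10.7 degrees, less where a joint would pass 70% of its speed; a pose out of reach is approached as far as the arm can. A call with a gripper value outside its range is refused whole. "hand" is the opening, from -1 (shut) to 1 (fully open), so that 0 is half open, set as the call begins (left out, the last holds). The fingers move at their own pace and stop on an object; the grip force is fixed at half the most. Time passes only in rows, so rows that do not move let the fingers close. It gives the time, the measured TCP pose, the force, the opening and the grip force at its end, in the units of the state.
- env.state(): the state, without advancing time (a new reading comes with each control period).
- env.read_camera(name): name is "scene" or "top" or "wrist"; returns a dict with "pixels" (420x560x3 uint8, red, green, blue), "K" (3x3 intrinsics, pixels), "k1" (the pictures are not rectified: a ray, as slopes to the right and down, at radius r is drawn at 1 + k1 r^2 times it, then the intrinsics apply), "view" (4x4, takes a point from world to camera coordinates); the wrist camera has in their place "mount" (4x4, takes a point from camera to tool coordinates, whose origin is the TCP and whose axes are the flange's). Camera axes: x right, y down, z forward; pixel columns grow to the right and rows downward; lengths in m; the calibration is good to about 2 mm. A picture is of the moment at which its call begins: read the wrist's pose just before it. There is no depth.
- env.sign_off(): hands the job in; it is judged then, once.
Trained networks look in a picture, given as the dict that the camera call returned (one of the last four; its "shot" number tells which), for a name from the list of things; names that differ only in an ending like _2 or _b are one class to them, and where a whole thing is asked for, a point or a joint stands for the part that bears it (a point fixed in the world has none). Each returns a list of dicts, best first, with "conf" (0 to 1); they miss things now and then, are a little off and sometimes report something else, mostly with a low value. They report only what shows in the picture. A call takes as long as a camera call.
- env.outline_of(picture, thing): "pixels" (420x560 bool, what is visible of it) and "xy" ([column, row] in pixels, amid what is visible of it).
- env.place_of(picture, thing): "xy" ([column, row] in pixels: a listed point, or the origin of a listed thing).
The state is a dict: "t": time; "qpos": joint angles; "dq": joint speeds; "tau": joint torques, N m; "position": TCP position; "ee_rot": TCP orientation; "ft_force": force on the tool from outside, world axes, zero at the start; "moment": the same for the moment, N m; "finger_gap": finger opening in m; "gripper_force": force on a finger pad.
Only numpy, scipy, OpenCV 4.12 (cv2) and the standard library are available. Lean on these libraries where they do the work, as an engineer would, in place of code of your own. Each camera call takes 0.05 s, during which the arm holds its last target. There are 200 camera calls.

## Working session

There is one attempt and no reset: what is moved stays moved. The work goes in short steps, Python scripts to look and compute and a tool call to move; the robot and the scene stay as the last step left them, time stands still between calls to the robot, and variables do not carry over. Pictures are saved under pics/ and viewed, at most 10 in all, crops included, and the job is handed in when it is done.

Besides the shell and the picture viewer there is one more tool, called after ">>>" as name([rows], argument=value, ...), one row to a line, values as JSON. play_rows: Moves the arm, as the interface text tells. Its arguments: {"type":"object","properties":{"series":{"type":"array","items":{"type":"array","items":{"type":"number"}}},"hand":{"type":"number"}},"required":["series"]}

```bash
mkdir -p pics; ls
cat > h.py <<'E'
import numpy as np, cv2
from cell import env
def ray(p,xy,st=None):
    K=p["K"]; x=(xy[0]-K[0,2])/K[0,0]; y=(xy[1]-K[1,2])/K[1,1]
    rd=np.hypot(x,y); r=rd
    for _ in range(30): r=rd/(1+p["k1"]*r*r)
    s=r/rd if rd>0 else 1
    d=np.array([x*s,y*s,1.])
    if "view" in p:
        V=np.array(p["view"]); T=np.linalg.inv(V)
    else:
        W=np.eye(4); W[:3,:3]=np.array(st["ee_rot"]); W[:3,3]=st["position"]
        T=W@np.array(p["mount"])
    return T[:3,3],T[:3,:3]@d
def at_z(p,xy,z,st=None):
    o,d=ray(p,xy,st); return o+d*(z-o[2])/d[2]
def tri(rs):
    A=np.zeros((3,3));b=np.zeros(3)
    for o,d in rs:
        d=d/np.linalg.norm(d);M=np.eye(3)-np.outer(d,d);A+=M;b+=M@o
    return np.linalg.solve(A,b)
def save(p,n): cv2.imwrite("pics/"+n,np.array(p["pixels"])[:,:,::-1])
E
python3 - <<'E'
from h import *
s=env.state(); print({k:np.round(v,3) for k,v in s.items()}, env.grasp_offset)
zs=dict(lock_pin=.045,pin_grip=.071,pin_holder=0,stop_rail=0,carriage_hole=.063,bar_middle=.052,tape_roll=0,cap_wrench=0,cap_1=0,marker_1=0,pin_latch=.019)
for c in ("top","scene"):
    p=env.read_camera(c); save(p,c+"1.png")
    for n,z in zs.items():
        r=env.place_of(p,n)
        for q in r[:2]: print(c,n,round(q["conf"],2),np.round(q["xy"],1),np.round(at_z(p,q["xy"],z),4))
E
cd pics; python3 -c "
import cv2,numpy as np
a=cv2.imread('top1.png');b=cv2.imread('scene1.png');cv2.imwrite('both.png',a)"
```

```text
pics
{'t': np.float64(0.0), 'qpos': array([-1.432,  0.291, -0.154,  1.127, -0.   ,  1.431]), 'dq': array([ 0.   ,  0.001, -0.001,  0.   , -0.   , -0.001]), 'tau': array([-0.0000e+00, -5.3715e+01,  3.3137e+01,  1.6000e-02, -0.0000e+00,
       -0.0000e+00]), 'position': array([ 0.144, -0.504,  0.231]), 'ee_rot': array([[ 0.962,  0.274, -0.   ],
       [ 0.274, -0.962,  0.001],
       [ 0.   , -0.001, -1.   ]]), 'ft_force': array([ 0.602, -0.157,  0.83 ]), 'moment': array([ 0.036, -0.001,  0.024]), 'gripper_force': np.float64(0.0), 'finger_gap': np.float64(0.085)} 0.0187
top pin_grip 0.66 [349.2 196. ] [ 0.5632 -0.195   0.071 ]
top pin_grip 0.51 [165.5 222. ] [0.5199 0.207  0.071 ]
top pin_holder 0.94 [168.5 225.9] [0.527  0.2176 0.    ]
top stop_rail 0.67 [347.1 212.3] [ 0.5438 -0.2006  0.    ]
top carriage_hole 0.69 [347.4 195.5] [ 0.5667 -0.1927  0.063 ]
top tape_roll 0.87 [223.8 168.1] [0.6641 0.0867 0.    ]
top cap_wrench 0.96 [383.1 293.1] [ 0.3535 -0.2683  0.    ]
top cap_1 0.54 [309.9 273.6] [ 0.4043 -0.1054  0.    ]
top marker_1 0.7 [163.4 164. ] [0.6809 0.2333 0.    ]
top pin_
[... 225 characters left out ...]
pin_grip 0.68 [197.3 241.8] [0.5272 0.2189 0.071 ]
scene pin_holder 0.82 [203.2 271.7] [0.5257 0.2131 0.    ]
scene stop_rail 0.69 [350.6 213.3] [ 0.5403 -0.2028  0.    ]
scene carriage_hole 0.85 [340.1 187.7] [ 0.5681 -0.1888  0.063 ]
scene bar_middle 0.83 [351.9 195.5] [ 0.5348 -0.1977  0.052 ]
scene bar_middle 0.26 [200.2 272.1] [0.456  0.2513 0.052 ]
scene tape_roll 0.74 [220.8 230.4] [0.6546 0.0995 0.    ]
scene cap_wrench 0.71 [426.9 239.2] [ 0.3449 -0.2527  0.    ]
scene cap_1 0.59 [355.6 251.2] [ 0.4018 -0.0885  0.    ]
scene cap_1 0.28 [220. 230.] [0.6574 0.1    0.    ]
scene marker_1 0.77 [158.9 244.7] [0.6788 0.2419 0.    ]
scene pin_latch 0.77 [200.4 267. ] [0.5176 0.2219 0.019 ]
```

View pics/top1.png

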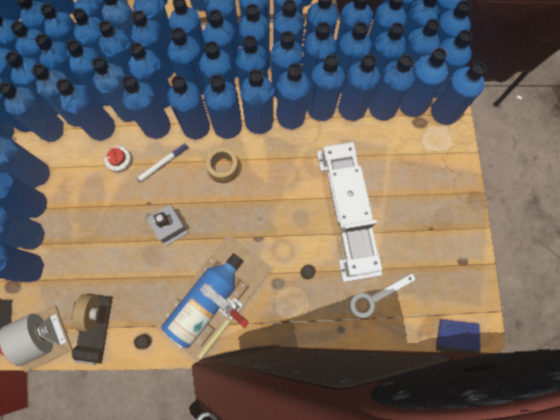

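View pics/scene1.png

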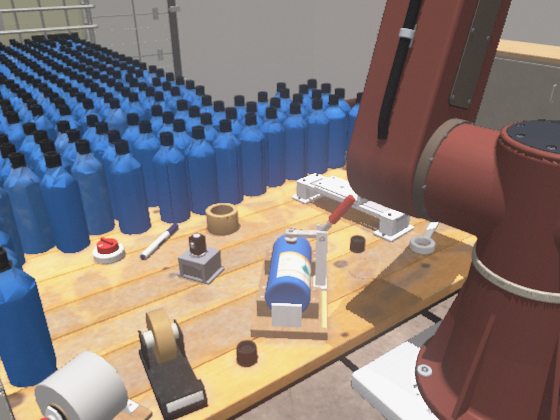

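The top view shows the pin in its holder at about (163,220). The rail runs from (342,155) to (362,270), and its stop plate is at (358,225), so rail +x points toward the robot. The clamped bottle is at (210,305). The scene view agrees with this.

Run:
```python
from h import *
p=env.read_camera("wrist"); print(np.round(p["mount"],3),np.round(p["K"],1),p["k1"])
p=env.read_camera("top")
for n in ("stop_rail","pin_holder"):
    m=env.outline_of(p,n)[0]; M=np.argwhere(m["pixels"])[:,::-1].astype(np.float32)
    b=cv2.boxPoints(cv2.minAreaRect(M)); print(n,m["conf"],len(M)); print(np.round([at_z(p,q,.04) for q in b],3))
m=env.outline_of(p,"lock_pin")
for q in m[:2]: print(q["conf"],q["xy"],q["pixels"].sum())
```

```text
[[-0.    -0.962 -0.272  0.069]
 [ 1.     0.    -0.     0.   ]
 [ 0.    -0.272  0.962 -0.143]
 [ 0.     0.     0.     1.   ]] [[359.7   0.  277.1]
 [  0.  359.7 205.1]
 [  0.    0.    1. ]] -0.08614523282438331Traceback (most recent call last):
  File "<stdin>", line 5, in <module>
IndexError: list index out of range
```

>>> play_rows([
  [0.058,-0.024,0,0],
  [0.058,-0.024,0,0],
  [0.058,-0.024,0,0],
  [0.058,-0.024,0,0],
  [0.058,-0.024,0,0],
  [0.058,-0.024,0,0],
  [0.058,-0.023,0,0],
  [0.058,-0.023,0,0],
])

```text
t: 2.35
position: [0.5384, -0.1944, 0.2314]
ee_rot: [[0.962, 0.274, 0.0], [0.274, -0.962, -0.0], [0.0, 0.001, -1.0]]
ft_force: [0.3, -1.5, 0.6]
finger_gap: 0.0852
gripper_force: 0.0
```

>>> play_rows([
  [0,0,0,0],
  [0,0,0,0],
])

```text
t: 2.6
position: [0.5365, -0.1958, 0.231]
ee_rot: [[0.961, 0.275, -0.001], [0.275, -0.961, 0.0], [-0.001, -0.0, -1.0]]
ft_force: [-0.7, 0.3, -0.1]
finger_gap: 0.0856
gripper_force: 0.0
```

```bash
cat > look.py <<'E'
from h import *
import sys
def look(fn,zs):
    s=env.state(); p=env.read_camera("wrist"); save(p,fn)
    print(np.round(s["position"],4),np.round(s["ee_rot"],3)[:,:2].tolist(),s["t"])
    for n,z in zs.items():
        for q in env.place_of(p,n)[:2]: print(n,round(q["conf"],2),np.round(q["xy"],1),np.round(at_z(p,q["xy"],z,s),4))
    return s,p
E
python3 - <<'E'
from look import *
s,p=look("w1.png",dict(carriage_hole=.063,bar_middle=.052,stop_rail=0))
E
```

```text
[ 0.5365 -0.1958  0.231 ] [[0.961, 0.275], [0.275, -0.961], [-0.001, -0.0]] 2.6
carriage_hole 0.83 [291.4 147.5] [ 0.571  -0.1986  0.063 ]
bar_middle 0.67 [282.3 187.6] [ 0.5324 -0.2018  0.052 ]
stop_rail 0.66 [283.3 164.7] [ 0.5449 -0.2     0.    ]
```

View pics/w1.png

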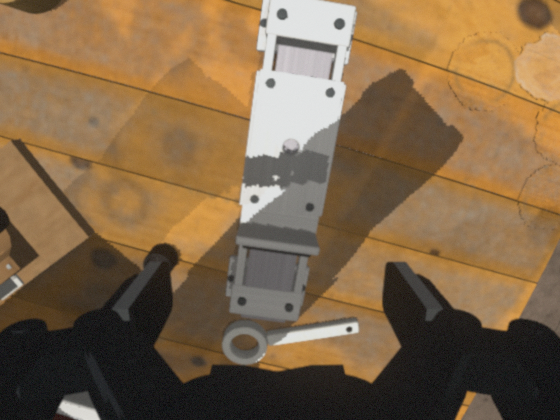

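The wrist picture shows the carriage hole at (291,147). The end-block bolts are at (282,14), (340,23), (245,307) and (289,308). The stop plate is at row 240.

Run:
```python
from look import *
s=env.state(); p=env.read_camera("wrist")
a=[at_z(p,q,.056,s) for q in ((282,14),(340,23),(245,307),(289,308))]
c=[at_z(p,q,.064,s) for q in ((270,83),(330,92),(254,199),(310,207))]
print(np.round(a,4)); print(np.round(c,4))
for v in ((a[2]+a[3]-a[0]-a[1])/2,(c[2]+c[3]-c[0]-c[1])/2): print(np.linalg.norm(v),np.degrees(np.arctan2(v[1],v[0])))
print(np.mean(a,0),np.mean(c,0))
im=np.array(p["pixels"])[125:170,265:320]
cv2.imwrite("pics/hole.png",cv2.resize(im[:,:,::-1],None,fx=10,fy=10,interpolation=cv2.INTER_CUBIC))
m=env.outline_of(p,"stop_rail")
for q in m[:1]:
    M=np.argwhere(q["pixels"])[:,::-1].astype(np.float32); print(q["conf"],cv2.minAreaRect(M))
```

```text
[[ 0.673  -0.1622  0.056 ]
 [ 0.6797 -0.21    0.056 ]
 [ 0.4041 -0.2006  0.056 ]
 [ 0.4151 -0.2436  0.056 ]]
[[ 0.617  -0.1678  0.064 ]
 [ 0.6238 -0.2177  0.064 ]
 [ 0.5176 -0.1807  0.064 ]
 [ 0.5241 -0.231   0.064 ]]
0.2691749482441398 -172.3217101184116
0.1004027868319504 -172.54558369264365
[ 0.54297617 -0.20412046  0.056     ] [ 0.57065266 -0.19930306  0.064     ]
0.56 ((285.87646484375, 157.9023895263672), (96.11180877685547, 326.34417724609375), 8.246320724487305)
```

View pics/hole.png

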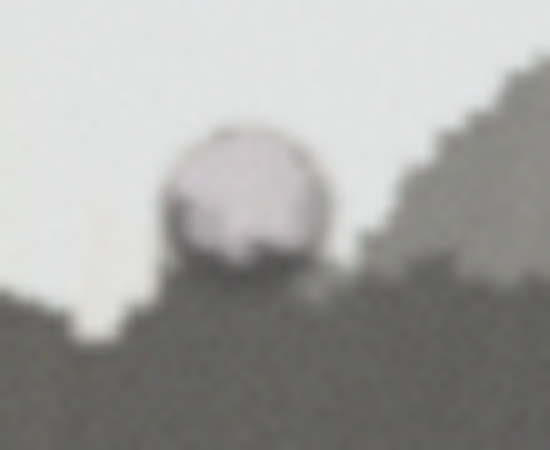

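The carriage hole's true centre is at about (289.3,145.2). Next I'll move over the pin.

>>> play_rows([
  [0.015,-0.057,0,0],
  [0.015,-0.057,0,0],
  [0.015,-0.057,0,0],
  [0.015,-0.057,0,0],
  [0.015,-0.057,0,0],
  [0.015,-0.057,0,0],
  [0.014,-0.058,0,0],
  [0,0,0,0],
])

```text
t: 3.9
position: [0.5265, 0.2205, 0.2313]
ee_rot: [[0.961, 0.278, 0.0], [0.278, -0.961, 0.001], [0.0, -0.001, -1.0]]
ft_force: [-0.0, -0.3, 0.2]
finger_gap: 0.0856
gripper_force: 0.0
```

Run:
```python
from look import *
s,p=look("w2.png",dict(lock_pin=.045,pin_grip=.071,pin_holder=0,pin_latch=.019))
x,y=[int(v) for v in env.place_of(p,"pin_grip")[0]["xy"]] if env.place_of(p,"pin_grip") else (280,200)
x=max(x,80);y=max(y,60)
print(x,y)
cv2.imwrite("pics/w2c.png",cv2.resize(np.array(p["pixels"])[y-60:y+60,x-80:x+80,::-1],None,fx=5,fy=5,interpolation=cv2.INTER_CUBIC))
```

```text
[0.5265 0.2205 0.2313] [[0.961, 0.278], [0.278, -0.961], [0.0, -0.001]] 3.9
lock_pin 0.95 [279.6 181.9] [0.5255 0.2179 0.045 ]
pin_grip 0.63 [281.  188.3] [0.5257 0.2169 0.071 ]
pin_latch 0.73 [279.3 177.6] [0.5244 0.2178 0.019 ]
281 188
```

View pics/w2c.png

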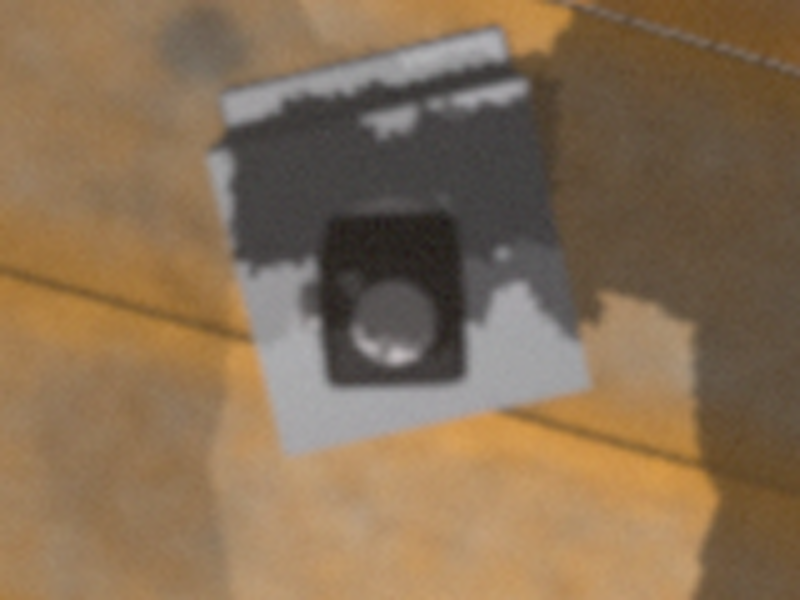

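The crop shows the pin's head square to the tool axes to within about 2°. The button sticks out to the left, along tool −y, and the top disc is near crop (393,320). Gripping along tool y is therefore right.

Run:
```python
from look import *
s=env.state(); p=env.read_camera("wrist")
R=np.array(s["ee_rot"])
for q,z in (((279.6,181.9),.045),((281,188.3),.071),((279.5,192),.087)):
    w=at_z(p,q,z,s); print(np.round(w,4), np.round(R.T@(w-s["position"]),4))
```

```text
[0.5264 0.2133 0.045 ] [-0.0018  0.0023  0.1865]
[0.5265 0.2123 0.071 ] [-0.0019  0.0033  0.1605]
[0.5267 0.2138 0.087 ] [-0.0013  0.0019  0.1445]
```

Run:
```python
from look import *
s,p=look("w3.png",dict(lock_pin=.045,pin_grip=.071))
R=np.array(s["ee_rot"])
print([np.round(R.T@(np.array([.5255,y,.0705-.0187])-s["position"]),4) for y in(.2175,)])
for n,z in dict(lock_pin=.045,pin_grip=.071).items():
    for q in env.place_of(p,n)[:1]: print(np.round(R.T@(at_z(p,q["xy"],z,s)-s["position"]),4))
```

```text
[0.5274 0.2162 0.2314] [[0.962, 0.272], [0.272, -0.962], [0.0, 0.0]] 4.3
lock_pin 0.63 [272.1 180.1] [0.5261 0.2207 0.045 ]
pin_grip 0.95 [275.8 189.3] [0.5244 0.2165 0.071 ]
[array([-0.0015, -0.0018,  0.1796])]
[-1.000e-04 -4.700e-03  1.864e-01]
[-0.0028 -0.0012  0.1604]
```

>>> play_rows([
  [-0.0015,-0.002,0.04,-0.03],
  [0,0,0.04,0],
  [0,0,0.04,0],
  [0,0,0.03,0],
  [0,0,0.02,0],
  [0,0,0.0096,0],
  [0,0,0,0],
])

```text
t: 5.42
position: [0.525, 0.2187, 0.0515]
ee_rot: [[0.953, 0.303, -0.001], [0.303, -0.953, -0.0], [-0.001, -0.0, -1.0]]
ft_force: [-0.6, 0.1, 0.1]
finger_gap: 0.0854
gripper_force: 0.0
```

Run:
```python
from look import *
s,p=look("w4.png",dict(lock_pin=.045,pin_grip=.071))
R=np.array(s["ee_rot"])
for n,z in dict(lock_pin=.045,pin_grip=.071).items():
    for q in env.place_of(p,n)[:1]: print(np.round(R.T@(at_z(p,q["xy"],z,s)-s["position"]),4))
```

```text
[0.525  0.2187 0.0515] [[0.953, 0.303], [0.303, -0.953], [-0.001, -0.0]] 5.425
lock_pin 0.69 [275.4 258.8] [0.5259 0.2199 0.045 ]
pin_grip 0.91 [279.5 287.1] [0.5263 0.2182 0.071 ]
[ 0.0012 -0.0008  0.0065]
[ 0.0011  0.0009 -0.0195]
```

View pics/w4.png

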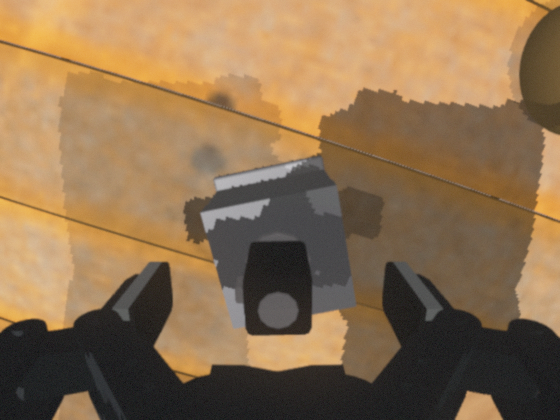

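The head is centred between the open fingers, with its disc at (279,310) and its edges square to the image. I'll close the gripper now.

>>> play_rows([
  [0.001,0,0,0],
  [0,0,0,0],
  [0,0,0,0],
  [0,0,0,0],
  [0,0,0,0],
  [0,0,0,0],
], hand=-1)

```text
t: 6.42
position: [0.5265, 0.2189, 0.0521]
ee_rot: [[0.953, 0.303, 0.001], [0.303, -0.953, -0.0], [0.001, 0.001, -1.0]]
ft_force: [-0.7, -1.5, 5.7]
finger_gap: 0.0233
gripper_force: 59.3
```

>>> play_rows([
  [0,0,-0.01,0],
  [0,0,-0.02,0],
  [0,0,-0.03,0],
  [0,0,-0.03,0],
  [0,0,-0.02,0],
  [0,0,0,0],
])

```text
t: 7.18
position: [0.5269, 0.2195, 0.1632]
ee_rot: [[0.953, 0.303, 0.003], [0.303, -0.953, 0.001], [0.003, -0.0, -1.0]]
ft_force: [0.2, 0.3, -3.0]
finger_gap: 0.0231
gripper_force: 58.8
```

Run:
```python
from look import *
s,p=look("w5.png",dict(lock_pin=.045,pin_grip=.071,pin_latch=.1))
R=np.array(s["ee_rot"]);print(s["finger_gap"],s["ft_force"])
tp=s["position"]
for n,d in dict(lock_pin=.0073,pin_grip=-.0187,pin_latch=.0333).items():
    for q in env.place_of(p,n)[:1]: print(n,q["conf"],np.round(R.T@(at_z(p,q["xy"],tp[2]-d,s)-tp),4))
```

```text
[0.5269 0.2195 0.1632] [[0.953, 0.303], [0.303, -0.953], [0.003, -0.0]] 7.175
lock_pin 0.69 [275.4 263.8] [0.4759 0.2047 0.045 ]
lock_pin 0.66 [522.1 371.5] [ 0.4376 -0.0501  0.045 ]
pin_grip 0.61 [280.2 290.8] [0.4679 0.1984 0.071 ]
pin_latch 0.83 [276.6 241.7] [0.5147 0.216  0.1   ]
0.023102094286682175 [ 0.23827375  0.304828   -2.97796979]
lock_pin 0.69 [-0.0016 -0.0008  0.0073]
pin_grip 0.61 [-0.0009  0.0012 -0.0187]
pin_latch 0.83 [-0.0011 -0.0003  0.0333]
```

View pics/w5.png

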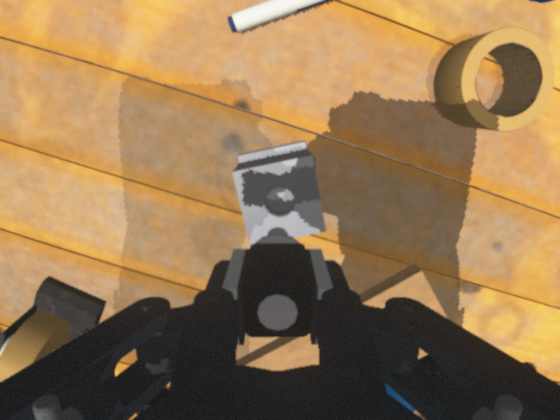

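The pin is held squarely: head disc at (278,312), nose at (278,235), with the empty holder behind. I'll carry it over to the rail and turn it square with it.

>>> play_rows([
  [-0.012,0.058,0,0],
  [-0.012,0.059,0,0],
  [-0.012,0.059,0,0],
  [-0.012,0.059,0,0],
  [-0.012,0.059,0,0],
  [-0.012,0.059,0,0],
  [-0.011,0.058,0,0],
  [0,0,0,0.09],
])

```text
t: 8.52
position: [0.5715, -0.2021, 0.1609]
ee_rot: [[0.978, 0.21, -0.0], [0.21, -0.978, -0.001], [-0.0, 0.001, -1.0]]
ft_force: [0.3, 1.2, -1.2]
finger_gap: 0.0234
gripper_force: 59.5
```

>>> play_rows([
  [0,0,0,0.085],
  [0,0,0,0],
  [0,0,0,0],
  [0,0,0,0],
])

```text
t: 9.02
position: [0.5715, -0.1975, 0.1617]
ee_rot: [[0.991, 0.134, -0.0], [0.134, -0.991, 0.0], [-0.0, -0.0, -1.0]]
ft_force: [1.5, -0.7, -1.5]
finger_gap: 0.023
gripper_force: 59.5
```

Run:
```python
from look import *
s,p=look("w6.png",dict(carriage_hole=.063,bar_middle=.052))
R=np.array(s["ee_rot"]);tp=np.array(s["position"]); print(s["ft_force"],s["dq"])
for q in env.place_of(p,"carriage_hole")[:1]: print(q["conf"],np.round(R.T@(at_z(p,q["xy"],.063,s)-tp),4))
for n,d in dict(lock_pin=.0073,pin_grip=-.0187,pin_latch=.0333).items():
    for q in env.place_of(p,n)[:1]: print(n,q["conf"],q["xy"],np.round(R.T@(at_z(p,q["xy"],tp[2]-d,s)-tp),4))
cv2.imwrite("pics/w6c.png",cv2.resize(np.array(p["pixels"])[100:300,180:380,::-1],None,fx=3,fy=3,interpolation=cv2.INTER_CUBIC))
```

```text
[ 0.5715 -0.1975  0.1617] [[0.991, 0.134], [0.134, -0.991], [-0.0, -0.0]] 9.025
carriage_hole 0.94 [276.6 207.2] [ 0.5704 -0.1973  0.063 ]
[ 1.4616453  -0.73638846 -1.51639287] [ 0.000178   -0.00042873  0.00094692  0.00204598  0.00037421  0.00555813]
0.94 [-0.0011 -0.0004  0.0987]
lock_pin 0.94 [276.1, 262.7] [-0.001  -0.0005  0.0073]
pin_grip 0.87 [276.2, 291.0] [-0.001  -0.0003 -0.0187]
pin_latch 0.88 [278.1, 242.4] [-0.0015  0.0005  0.0333]
```

View pics/w6c.png

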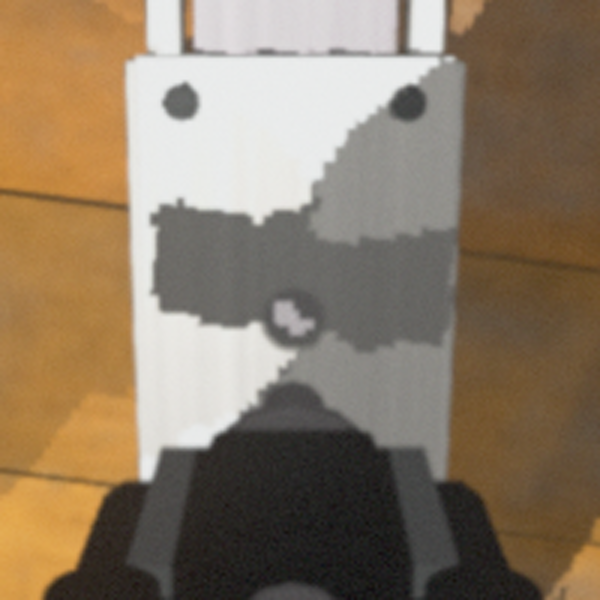

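The hole is at crop (293,318), which is image (277.5,206). It lines up with the shank to within about 1 mm and the rail edges are symmetric. I'll lower the pin.

>>> play_rows([
  [0.0005,0,0.02,0],
  [0,0,0.02,0],
  [0,0,0.01,0],
  [0,0,0,0],
  [0,0,0.002,0],
  [0,0,0.002,0],
  [0,0,0,0],
])

```text
t: 10.25
position: [0.5721, -0.1977, 0.1079]
ee_rot: [[0.991, 0.132, 0.0], [0.132, -0.991, -0.0], [0.0, 0.0, -1.0]]
ft_force: [-0.1, -1.3, -1.9]
finger_gap: 0.0231
gripper_force: 59.5
```

>>> play_rows([
  [0,0,0.001,0],
  [0,0,0.001,0],
  [0,0,0.001,0],
  [0,0,0.001,0],
  [0,0,0,0],
])

```text
t: 10.88
position: [0.572, -0.1977, 0.1036]
ee_rot: [[0.991, 0.132, -0.0], [0.132, -0.991, 0.0], [-0.0, -0.0, -1.0]]
ft_force: [-0.0, -1.2, -1.7]
finger_gap: 0.0231
gripper_force: 59.5
```

>>> play_rows([
  [0,0,0.0015,0],
  [0,0,0.0015,0],
  [0,0,0.0015,0],
  [0,0,0,0],
])

```text
t: 11.38
position: [0.5719, -0.1976, 0.099]
ee_rot: [[0.991, 0.132, -0.0], [0.132, -0.991, 0.0], [-0.0, -0.0, -1.0]]
ft_force: [0.2, 0.6, -1.3]
finger_gap: 0.0234
gripper_force: 59.5
```

>>> play_rows([
  [0,0,0.0015,0],
  [0,0,0.001,0],
  [0,0,0.001,0],
  [0,0,0.0005,0],
  [0,0,0,0],
])

```text
t: 12.0
position: [0.572, -0.1977, 0.0952]
ee_rot: [[0.991, 0.132, -0.0], [0.132, -0.991, -0.0], [-0.0, 0.0, -1.0]]
ft_force: [-0.1, 0.5, -0.7]
finger_gap: 0.023
gripper_force: 59.5
```

>>> play_rows([
  [0,0,0.0005,0],
  [0,0,0.0005,0],
  [0,0,0,0],
])

```text
t: 12.38
position: [0.5722, -0.1977, 0.095]
ee_rot: [[0.991, 0.132, 0.001], [0.132, -0.991, -0.0], [0.001, 0.0, -1.0]]
ft_force: [-1.9, 1.3, 6.0]
finger_gap: 0.023
gripper_force: 60.8
```

>>> play_rows([
  [-0.001,0,0,0],
  [-0.002,0,0,0],
  [-0.003,0,0,0],
  [-0.003,0,0,0],
  [-0.003,0,0,0],
  [-0.002,0,0,0],
  [-0.001,0,0,0],
  [0,0,0,0],
])

```text
t: 13.38
position: [0.5585, -0.1999, 0.095]
ee_rot: [[0.991, 0.133, 0.003], [0.133, -0.991, -0.0], [0.003, 0.001, -1.0]]
ft_force: [4.2, 1.7, 4.0]
finger_gap: 0.0229
gripper_force: 60.2
```

>>> play_rows([
  [-0.002,0,0,0],
  [-0.002,0,0,0],
  [-0.002,0,0,0],
  [-0.001,0,0,0],
  [0,0,0,0],
])

```text
t: 14.0
position: [0.5516, -0.2008, 0.095]
ee_rot: [[0.991, 0.133, 0.003], [0.133, -0.991, -0.0], [0.003, 0.001, -1.0]]
ft_force: [4.5, 1.9, 5.4]
finger_gap: 0.0233
gripper_force: 60.3
```

>>> play_rows([
  [-0.001,0,0,0],
  [-0.001,0,0,0],
  [-0.001,0,0,0],
  [0,0,0,0],
])

```text
t: 14.5
position: [0.5487, -0.2012, 0.095]
ee_rot: [[0.991, 0.133, 0.003], [0.133, -0.991, -0.0], [0.003, 0.001, -1.0]]
ft_force: [4.9, 2.7, 4.3]
finger_gap: 0.0233
gripper_force: 60.3
```

>>> play_rows([
  [-0.001,0,0,0],
  [-0.001,0,0,0],
  [-0.001,0,0,0],
  [0,0,0,0],
])

```text
t: 15.0
position: [0.5457, -0.2015, 0.095]
ee_rot: [[0.991, 0.133, 0.003], [0.133, -0.991, -0.0], [0.003, 0.001, -1.0]]
ft_force: [4.7, 2.1, 5.5]
finger_gap: 0.023
gripper_force: 60.3
```

>>> play_rows([
  [-0.001,0,0,0],
  [-0.001,0,0,0],
  [-0.001,0,0,0],
  [0,0,0,0],
])

```text
t: 15.5
position: [0.5427, -0.202, 0.095]
ee_rot: [[0.991, 0.133, 0.003], [0.133, -0.991, -0.0], [0.003, 0.001, -1.0]]
ft_force: [5.1, 2.3, 5.7]
finger_gap: 0.0231
gripper_force: 60.3
```

>>> play_rows([
  [-0.001,0,0,0],
  [-0.001,0,0,0],
  [-0.001,0,0,0],
  [0,0,0,0],
])

```text
t: 16.0
position: [0.5398, -0.2023, 0.095]
ee_rot: [[0.991, 0.133, 0.003], [0.133, -0.991, -0.0], [0.003, 0.001, -1.0]]
ft_force: [4.9, 1.7, 5.7]
finger_gap: 0.0233
gripper_force: 60.3
```

>>> play_rows([
  [-0.001,0,0,0],
  [-0.001,0,0,0],
  [-0.001,0,0,0],
  [0,0,0,0],
])

```text
t: 16.5
position: [0.5368, -0.2027, 0.095]
ee_rot: [[0.991, 0.133, 0.003], [0.133, -0.991, -0.0], [0.003, 0.001, -1.0]]
ft_force: [6.0, 1.8, 5.9]
finger_gap: 0.0233
gripper_force: 60.3
```

>>> play_rows([
  [-0.001,0,0,0],
  [-0.001,0,0,0],
  [-0.001,0,0,0],
  [0,0,0,0],
])

```text
t: 17.0
position: [0.5338, -0.2031, 0.095]
ee_rot: [[0.991, 0.133, 0.003], [0.133, -0.991, -0.0], [0.003, 0.001, -1.0]]
ft_force: [5.6, 2.3, 5.4]
finger_gap: 0.023
gripper_force: 60.3
```

>>> play_rows([
  [-0.001,0,0,0],
  [-0.001,0,0,0],
  [-0.001,0,0,0],
  [0,0,0,0],
])

```text
t: 17.5
position: [0.5306, -0.2035, 0.0949]
ee_rot: [[0.991, 0.133, 0.003], [0.133, -0.991, -0.0], [0.003, 0.001, -1.0]]
ft_force: [5.7, 2.4, 6.1]
finger_gap: 0.0232
gripper_force: 60.3
```

>>> play_rows([
  [-0.001,0,0,0],
  [-0.001,0,0,0],
  [-0.001,0,0,0],
  [0,0,0,0],
])

```text
t: 18.0
position: [0.5255, -0.2037, 0.0937]
ee_rot: [[0.991, 0.132, -0.002], [0.132, -0.991, 0.0], [-0.002, -0.0, -1.0]]
ft_force: [0.7, 0.1, -1.8]
finger_gap: 0.0236
gripper_force: 59.5
```

Vertical and sideways force both vanished and z fell, so the nose is in the bar hole. I'll nudge forward about 1 mm and press down carefully.

>>> play_rows([
  [-0.001,0,0.0005,0],
  [0,0,0.001,0],
  [0,0,0.001,0],
  [0,0,0,0],
])

```text
t: 18.5
position: [0.5251, -0.2038, 0.0914]
ee_rot: [[0.991, 0.132, -0.001], [0.132, -0.991, 0.0], [-0.001, -0.0, -1.0]]
ft_force: [-0.0, 0.1, -1.4]
finger_gap: 0.0232
gripper_force: 59.5
```

>>> play_rows([
  [0,0,0.001,0],
  [0,0,0.001,0],
  [0,0,0.001,0],
  [0,0,0,0],
])

```text
t: 19.0
position: [0.5253, -0.2039, 0.0886]
ee_rot: [[0.991, 0.132, -0.0], [0.132, -0.991, 0.0], [-0.0, -0.0, -1.0]]
ft_force: [-1.3, 0.1, -1.5]
finger_gap: 0.0235
gripper_force: 59.5
```

>>> play_rows([
  [-0.0007,0,0,0],
  [0,0,0.001,0],
  [0,0,0.0015,0],
  [0,0,0.0015,0],
  [0,0,0,0],
])

```text
t: 19.62
position: [0.5249, -0.204, 0.0846]
ee_rot: [[0.991, 0.132, 0.0], [0.132, -0.991, -0.0], [0.0, 0.0, -1.0]]
ft_force: [1.7, 0.1, -2.9]
finger_gap: 0.023
gripper_force: 59.4
```

>>> play_rows([
  [0,0,0.0015,0],
  [0,0,0.0015,0],
  [0,0,0.0015,0],
  [0,0,0.0015,0],
  [0,0,0,0],
])

```text
t: 20.25
position: [0.5246, -0.204, 0.0785]
ee_rot: [[0.991, 0.132, -0.0], [0.132, -0.991, -0.0], [-0.0, -0.0, -1.0]]
ft_force: [0.8, -0.1, -3.7]
finger_gap: 0.0237
gripper_force: 59.4
```

>>> play_rows([
  [0,0,0.0015,0],
  [0,0,0.0015,0],
  [0,0,0.001,0],
  [0,0,0.001,0],
  [0,0,0,0],
])

```text
t: 20.88
position: [0.5247, -0.204, 0.0736]
ee_rot: [[0.991, 0.132, -0.0], [0.132, -0.991, 0.0], [-0.0, -0.0, -1.0]]
ft_force: [1.6, 0.2, -1.4]
finger_gap: 0.0234
gripper_force: 59.4
```

>>> play_rows([
  [0,0,0.001,0],
  [0,0,0.001,0],
  [0,0,0.001,0],
  [0,0,0.0005,0],
  [0,0,0,0],
])

```text
t: 21.5
position: [0.5247, -0.204, 0.0702]
ee_rot: [[0.991, 0.132, -0.0], [0.132, -0.991, 0.0], [-0.0, -0.0, -1.0]]
ft_force: [0.9, -0.8, -1.9]
finger_gap: 0.0231
gripper_force: 59.6
```

>>> play_rows([
  [0,0,0.0004,0],
  [0,0,0.0004,0],
  [0,0,0,0],
])

```text
t: 21.88
position: [0.5249, -0.204, 0.0701]
ee_rot: [[0.991, 0.132, 0.001], [0.132, -0.991, -0.0], [0.001, 0.0, -1.0]]
ft_force: [-1.5, 1.8, 7.9]
finger_gap: 0.0232
gripper_force: 60.8
```

Seated: z is 0.0701 as computed, with about 9 N of light collar contact. Releasing now.

>>> play_rows([
  [0,0,0,0],
  [0,0,0,0],
  [0,0,0,0],
  [0,0,0,0],
  [0,0,0,0],
], hand=0.2)

```text
t: 22.5
position: [0.5247, -0.204, 0.0694]
ee_rot: [[0.991, 0.132, -0.0], [0.132, -0.991, 0.0], [-0.0, -0.0, -1.0]]
ft_force: [0.3, 0.2, -0.4]
finger_gap: 0.0516
gripper_force: 0.0
```

>>> play_rows([
  [0,0,-0.005,0],
  [0,0,-0.015,0],
  [0,0,-0.03,0],
  [0,0,-0.03,0],
  [0,0,-0.03,0],
  [0,0,0,0],
  [0,0,0,0],
])

```text
t: 23.38
position: [0.5246, -0.2039, 0.1796]
ee_rot: [[0.991, 0.132, 0.0], [0.132, -0.991, -0.0], [0.0, 0.0, -1.0]]
ft_force: [-0.9, 0.1, 0.1]
finger_gap: 0.0508
gripper_force: 0.0
```

Run:
```python
from look import *
s,p=look("w7.png",dict(lock_pin=.063,pin_grip=.089,carriage_hole=.063))
```

```text
[ 0.5246 -0.2039  0.1796] [[0.991, 0.132], [0.132, -0.991], [0.0, 0.0]] 23.375
lock_pin 0.78 [274.9 199. ] [ 0.5245 -0.2023  0.063 ]
lock_pin 0.74 [277.2 209.7] [ 0.5165 -0.2051  0.063 ]
pin_grip 0.55 [280.1 209.3] [ 0.5247 -0.206   0.089 ]
```

View pics/w7.png

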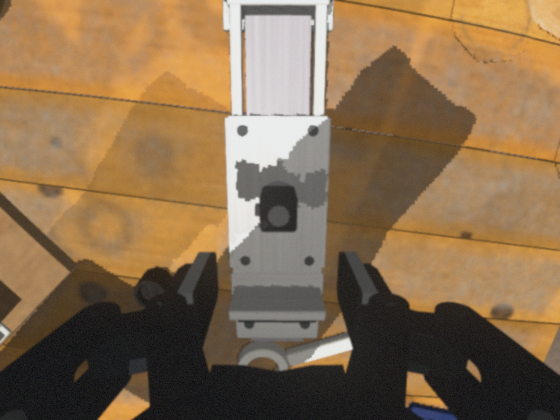

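The pin stands upright in the carriage at (278,210). Its button is out again on the left at (258,210), and the gripper is clear. Nothing else looks moved, so I'll hand it in.

```bash
python3 -c "
from cell import env
print(env.sign_off())"
```

```text
the job is handed in; nothing more can be done
None
```

The pin is seated with its collar on the carriage and released; I handed the job in at about 23 s. Its button sprang back out, so the latch should be out under the bar, though I couldn't see it directly.

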